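# Hold a sample against the sprung temperature probe

### The arm

A 6-joint arm with a two-finger parallel gripper is mounted at the origin on the work surface. World frame = base frame: x ahead of the robot, y to its left, z up, the work surface at z = 0. Lengths are in m, angles in rad, forces in N, time in s.
With the tool pointing down it reaches from about 0.4 to 0.825 m from the base axis. Payload 7 kg.
Tool frame: the origin (TCP) lies at the very end of the fingers, on their centre line; the grasp point (between the pads) lies 19 mm behind it; x points along the fingers, y is the direction in which the jaws open and shut, and the axes are right-handed (so a half turn about x gives the same grasp; the last joint's range is limited). The gripper opens to 88 mm and grips with 3 to 60 N. Pads are 19 mm wide; open, the fingers measure 130 mm over their backs; the gripper's body (78 mm by 193 mm) begins 47 mm behind the grasp point.
Start: joints at [0.288, 0.359, 0.012, 0, -1.224, -0.288], TCP at [0.675, -0, 0.227] pointing down, gripper open.
Joint ranges: [-3.07, 3.07], [-1.43, 2.12], [-1.02, 1.25], [-3.03, 1.67], [-3.05, -0], [-3.03, 3.03]. Speed limits (rad/s): [2.39, 2.39, 3.01, 3.14, 3.14, 3.14].

### API

Orientations are given as [roll, pitch, yaw] about the fixed x, y, z axes, in that order (R = Rz(yaw) Ry(pitch) Rx(roll)).
In Python, from station import arm gives the robot as it stands.
- The arm moves only by the shell command python3 -m inch 'ROWS' [OPENING] [FORCE]. ROWS is text: rows parted by semicolons, each of 6 numbers parted by spaces: the shift along the world's x, y, z in units of 30 mm (1.0 is 30 mm), then the turn, a rotation vector about the world's x, y, z in units of 5 degrees (1.0 is 5 degrees). In form: dx dy dz wx wy wz; .... A call has 1 to 12 rows; each row shifts and turns the commanded pose from where the row before left it; what a row does not reach is not made up. A row lasts 1/8 s, in which the tool goes at most 62.5 mm and 10.7 degrees, less where a joint would pass 70% of its speed; a pose out of reach is approached as far as the arm can. A call is refused whole if a number of a shift passes 1 or a number of a turn 1, either way. A call with a gripper value outside its range is refused whole. OPENING is the opening, from 0 (shut) to 1 (fully open), set as the call begins (- or left out, the last holds). The fingers move at their own pace and stop on an object; FORCE is the grip in N (left out, the last holds). Time passes only in rows, so rows that do not move let the fingers close. It gives the time, the measured TCP pose, the force and the opening at its end, in the units of the state.
- arm.get_state(): the state, without advancing time (a new reading comes with each control period).
- arm.grab_frame(name): name is "scene" or "side" or "wrist"; returns a dict with "frame" (420x560x3 uint8, red, green, blue), "range_z" (420x560 float32, m along the optical axis (not along the pixel's ray), 0 where there is no reading), "mtx" (3x3 intrinsics, pixels), "pose" (4x4, takes a point from camera to world coordinates). Camera axes: x right, y up, looking along -z (the intrinsics and any distortion apply to the point x, -y, -z); pixel columns grow to the right and rows downward; lengths in m; the calibration is good to about 2 mm. The wrist camera is an equidistant fisheye: a pixel r from the principal point sees the ray r / f radians off the axis. A picture is of the moment at which its call begins.
- arm.job_done(): hands the job in, once; it reports no verdict.
Trained networks look in a picture, given as the dict that the camera call returned (one of the last four; its "shot" number tells which), for a name from the list of things; names that differ only in an ending like _2 or _b are one class to them, and where a whole thing is asked for, a point or a joint stands for the part that bears it (a point fixed in the world has none). Each returns a list of dicts, best first, with "confidence" (0 to 1); they miss things now and then, are a little off and sometimes report something else, mostly with a low value. They report only what shows in the picture. A call takes as long as a camera call.
- arm.search_frame(picture, target): "extent" ([centre column, centre row, width, height] as shares, 0 to 1, of the picture: columns of its width, rows of its height, round what is visible of it).
- arm.masks_of(picture, target): "mask" (420x560 bool, what is visible of it) and "extent" ([centre column, centre row, width, height] as shares, 0 to 1, of the picture: columns of its width, rows of its height, round what is visible of it).
- arm.place_of(picture, target): "position" ([column, row] as shares, 0 to 1, of the picture: columns of its width, rows of its height: a listed point, or the origin of a listed thing).
The state is a dict: "t": time; "q": joint angles; "qd": joint speeds; "joint_efforts": joint torques, N m; "eef_pos": TCP position; "ee_rot": TCP orientation; "force": force on the tool from outside, world axes, zero at the start; "moment": the same for the moment, N m; "width": finger opening in m.
Only numpy, scipy, OpenCV 4.12 (cv2) and the standard library are available. Lean on these libraries where they do the work, as an engineer would, in place of code of your own. Each camera call takes 0.05 s, during which the arm holds its last target. There are 200 camera calls.

### The job

On the small rail rig, loosen the black clamp knob on the carriage by turning it counter-clockwise as far as it goes, then push the carriage along its rail so that the brass sample presses the sprung probe in, until the carriage is fully home against the steel stop block. Keep pushing and finish while holding it there, with the knob left loose: the spring would push the carriage back if you let go. Do not knock over or push aside the glassware and other small things around the rig.

Things in the scene. Friction and masses are not known exactly. Their poses are not given: they have to be found in the camera images.
- rig: Rail rig fixed to the bench: grey base 100 x 340 x 8 mm, aluminium rail 40 mm wide along its y, rail top 32 mm up. Origin: centre of the underside; x across the rail, y along it towards stop block and probe, z up. Place and yaw vary. At the +y end: stop block, steel probe barrel (axis 88 mm up), grey readout up to 110 mm; at the -y end a tail stop up to 59 mm.
- carriage: Aluminium carriage, slides only along the rig's y, 70 mm wide (x), 130 mm long (y), saddle top 62 mm above the bench. Origin: centre of its underside, 32 mm up. Back to front: push plate, clamp knob (at the origin), holder with brass disc of 38 mm diameter (44 to 70 mm ahead of the origin, up to 108 mm above the bench). Starts 40 to 90 mm short of the stop; when loose it slides at under 1 N.
- push_plate (a point): Middle of the carriage's upright push plate at its back end: plate 60 mm wide (x), 10 mm thick (y), its top 107 mm above the bench, bottom on the saddle at 62 mm. This point is 107 mm above the bench, at the centre of the plate's top edge, 58 mm behind the knob axis (so 53 mm is free between the plate and the knob axis). Push its back (-y) face or pinch the plate from above.
- carriage_nose (a point): Middle of the carriage's front end face, 50 mm above the bench, the face that meets the stop block.
- stop_face (a point): Middle of the face of the fixed steel stop block, 50 mm above the bench; the carriage is fully home when carriage_nose coincides with it.
- sample_face (a point): Centre of the front face of the brass sample disc on the carriage, 88 mm above the bench; 5 mm in front of carriage_nose.
- probe_tip (a point): Copper tip (16 mm diameter) of the sprung probe, 88 mm above the bench, pointing to the rig's -y; at rest it stands 10 mm proud of the stop face, so the sample meets it 15 mm before the carriage is home.
- probe (a joint): How far the probe is pushed in (m): 0 at rest, 0.015 when the carriage is home. Spring: about 2.7 N at first touch, 9.5 N with the carriage home.
- clamp_grip (a point): On the axis of the clamp knob, 90 mm above the bench, a good height for gripping. The knob is a black bar 46 mm long, 13 mm thick, its top 102 mm above the bench, on a vertical axis through the carriage's origin.
- clamp (a joint): Turn of the clamp knob (rad), growing counter-clockwise seen from above; starts at 0 = tight, with the bar along the rail; the carriage is loose from about 0.9 (before that it resists some 30 N); the end stop is at 1.45 with the bar nearly across the rail. Turning takes 0.1 to 0.25 N m; it stays where it is left.
- beaker: Glass beaker beside the rig, 68 mm diameter, 85 mm tall; origin: centre of its underside. To be left alone.
- jar: Brown glass jar with black cap beside the rig, 56 mm diameter, 95 mm tall; origin: centre of its underside. To be left alone.
- crucible: White ceramic crucible beside the rig, 48 mm diameter, 38 mm tall; origin: centre of its underside. To be left alone.
- stopper: Rubber stopper beside the rig, 44 mm diameter, 30 mm tall; origin: centre of its underside. To be left alone.
- dish: Shallow glass dish beside the rig, 90 mm diameter, 16 mm tall; origin: centre of its underside. To be left alone.

How it is judged:
On the way, in this order (a step that is already met when the one before it is completed fails the run):
1. the clamp knob is turned loose before the carriage has been moved (value of joint clamp above 1 rad and distance of carriage from where it was at the start of the episode below 0.008 m), for 0.1 s.
2. the sample meets the probe and starts to push it in (value of joint probe above 0.003 m and distance between sample_face and probe_tip below 0.004 m), for 0.05 s.
At the end, for the whole second after the job is handed in: The carriage is home against the stop block (within 2 mm) and still, the sample holding the probe pushed in by over 12 mm, the knob still loose (over 0.9 rad), and the robot still holding the carriage with over 4 N (y of carriage_nose in the frame of stop_face above -0.002 m and value of joint probe above 0.012 m and distance between sample_face and probe_tip below 0.004 m and linear speed of carriage below 0.01 m/s and value of joint clamp above 0.9 rad and contact force between any of the fingers, the arm and carriage above 4 N); the arm keeps its last pose, push and grip.
It fails at once if a bystander is knocked over or shifted by more than 30 mm (distance of any of beaker, jar, crucible, stopper, dish from where it was at the start of the episode above 0.03 m or angle between any of beaker, jar, crucible, stopper, dish's own z axis and vertical above 0.6 rad).
It also fails if it takes over 43 s, if anything falls off the work surface, if the arm or the gripper's body presses on something with over 40 N, if the wrist force passes 120 N, or if a joint passes its speed limit or range.

## Working session

There is one attempt and no reset: what is moved stays moved. The work goes in short steps, Python scripts to look and compute and a shell command to move; the robot and the scene stay as the last step left them, time stands still between calls to the robot, and variables do not carry over. Pictures are saved under pics/ and viewed, about 8 in all and at most 12, crops included, and the job is handed in when it is done.

```bash
mkdir -p pics; ls; cat > h.py <<'E'
import numpy as np, cv2
from station import arm
def ray(p,c,r):
    K=p["mtx"];x=(c-K[0,2])/K[0,0];y=(r-K[1,2])/K[1,1];return np.array([x,-y,-1.])
def at_z(p,c,r,z):
    P=p["pose"];d=P[:3,:3]@ray(p,c,r);o=P[:3,3];return o+d*(z-o[2])/d[2]
def cloud(p):
    Z=p["range_z"];v,u=np.mgrid[:420,:560];K=p["mtx"]
    X=np.stack([(u-K[0,2])/K[0,0]*Z,-(v-K[1,2])/K[1,1]*Z,-Z],-1)
    W=X@p["pose"][:3,:3].T+p["pose"][:3,3];W[Z==0]=np.nan;return W
E
python3 - <<'E'
from h import *
s=arm.get_state();print(s)
ims=[]
for n in("scene","side"):
    p=arm.grab_frame(n);ims.append(p["frame"]);print(n,p["pose"].round(3).tolist(),p["mtx"].tolist())
    for t,z in dict(push_plate=.107,clamp_grip=.09,carriage_nose=.05,stop_face=.05,sample_face=.088,probe_tip=.088,rig=0,carriage=.032,beaker=0,jar=0,crucible=0,stopper=0,dish=0).items():
        for d in arm.place_of(p,t)[:1]:
            c,r=d["position"];print(t,round(d["confidence"],2),(int(c*560),int(r*420)),at_z(p,c*560,r*420,z).round(3))
    cv2.imwrite(f"pics/{n}0.png",p["frame"][:,:,::-1])
E
```

```text
pics
{'t': 0.0, 'q': array([ 2.88108088e-01,  3.59397500e-01,  1.10486813e-02, -2.94616747e-04,
       -1.22413398e+00, -2.88092018e-01]), 'qd': array([-0.00052918, -0.00012907, -0.0018202 ,  0.00043669, -0.00108064,
       -0.00087003]), 'joint_efforts': array([-8.00930356e-04, -5.82726967e+01,  2.93058443e+01,  6.99745238e+00,
        6.93249181e-03, -2.06530804e-04]), 'eef_pos': array([ 6.74500805e-01, -4.52553069e-05,  2.25621424e-01]), 'ee_rot': array([ 1.69614049,  1.56908726, -3.01633275]), 'force': array([-0.86813782, -0.11793051, -0.2745479 ]), 'moment': array([-0.01865832,  0.04963622,  0.00367752]), 'width': 0.08771446097761404}
scene [[-0.078, -0.609, 0.789, 1.159], [0.997, -0.034, 0.073, 0.073], [-0.018, 0.792, 0.61, 0.559], [0.0, 0.0, 0.0, 1.0]] [[431.0820430935926, 0.0, 281.40434019344303], [0.0, 431.0820430935926, 213.01125408975136], [0.0, 0.0, 1.0]]
clamp_grip 0.77 (301, 207) [0.535 0.052 0.09 ]
stop_face 0.6 (362, 219) [0.512 0.166 0.05 ]
sample_face 0.95 (335, 203) [0.515 0.114 0.088]
probe_tip 0.5 (250, 306) [ 0.766 -0.01   0.088]
rig 0.83 (321, 246) [0.536 0.091
[... 383 characters left out ...]
.0]] [[417.5908952585501, 0.0, 278.80692400127873], [0.0, 417.5908952585501, 213.8415035809879], [0.0, 0.0, 1.0]]
push_plate 0.56 (260, 218) [ 0.553 -0.007  0.107]
clamp_grip 0.96 (237, 216) [0.548 0.046 0.09 ]
carriage_nose 0.88 (204, 226) [0.524 0.111 0.05 ]
stop_face 0.85 (183, 218) [0.516 0.16  0.05 ]
sample_face 0.79 (196, 207) [0.521 0.121 0.088]
probe_tip 0.56 (183, 201) [0.519 0.156 0.088]
rig 0.81 (220, 251) [0.533 0.085 0.   ]
carriage 0.67 (234, 245) [0.538 0.047 0.032]
beaker 0.86 (278, 218) [0.681 0.075 0.   ]
jar 0.9 (221, 203) [0.641 0.204 0.   ]
crucible 0.56 (208, 306) [ 0.431 -0.004  0.   ]
stopper 0.65 (158, 283) [0.409 0.102 0.   ]
dish 0.69 (232, 216) [0.625 0.151 0.   ]
```

View pics/scene0.png

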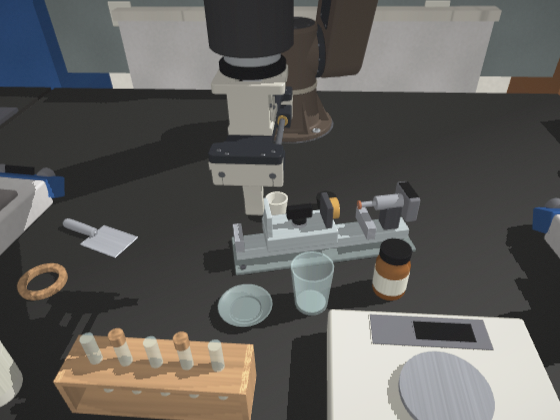

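View pics/side0.png

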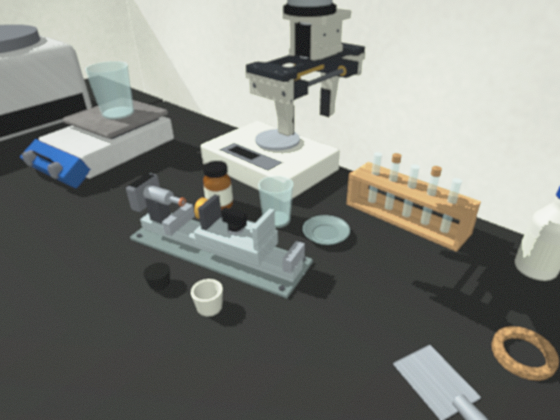

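```bash
python3 - <<'E'
from h import *
from scipy.spatial.transform import Rotation as R
s=arm.get_state();print(R.from_euler('xyz',s['ee_rot']).as_matrix().round(3))
for n in("scene","side"):
    p=arm.grab_frame(n);W=cloud(p);f=p["frame"].astype(int)
    reg=(abs(W[...,0]-.54)<.1)&(W[...,1]>-.12)&(W[...,1]<.3)
    # plate + tops by height
    for nm,lo,hi in(("z100-112",.1,.113),("saddle",.058,.066),("rail",.029,.035),("base",.005,.011)):
        m=reg&(W[...,2]>lo)&(W[...,2]<hi);q=W[m]
        if len(q)<20: continue
        (c,wh,a)=cv2.minAreaRect(q[:,:2].astype(np.float32)*1000);print(n,nm,m.sum(),np.round(c),np.round(wh),round(a,1))
    dark=reg&(f.max(-1)<60)&(W[...,2]>.085)&(W[...,2]<.106);q=W[dark]
    if len(q)>10:
        (c,wh,a)=cv2.minAreaRect(q[:,:2].astype(np.float32)*1000);print(n,"knob",dark.sum(),np.round(c),np.round(wh),round(a,1),np.median(q,0).round(3))
E
```

```text
[[-0. -1.  0.]
 [ 0.  0.  1.]
 [-1.  0.  0.]]
scene z100-112 853 [527. 120.] [ 68. 275.] 13.1
scene saddle 1617 [548.  92.] [325. 150.] 80.3
scene rail 1030 [541.  97.] [300. 165.] 81.2
scene base 1763 [507.  84.] [162. 340.] 13.8
scene knob 592 [577. 135.] [222.  67.] 61.7 [0.554 0.087 0.095]
side z100-112 977 [525. 121.] [ 65. 276.] 14.6
side saddle 1679 [575. 103.] [161. 332.] 13.4
side rail 813 [533.  87.] [309. 176.] 79.1
side base 2722 [539.  82.] [335. 196.] 89.4
side knob 501 [586. 126.] [218.  39.] 61.0 [0.546 0.06  0.095]
```

The scene view shows the rig running left to right: knob at (300,212), plate at (267,215), probe on the right at (370,205). The beaker and jar are on the near side. The side view confirms this, with the crucible and stopper on the far side. Next I'll refine the rig's yaw and the knob position.

```bash
cat > m.py <<'E'
from h import *
def measure(n):
    p=arm.grab_frame(n);W=cloud(p)
    for t,lo,hi in(("rig",.003,.012),("carriage",.058,.066),("clamp",.094,.106),("push_plate",.103,.112)):
        for d in arm.masks_of(p,t)[:1]:
            m=d["mask"];q=W[m];ok=(q[:,2]>lo)&(q[:,2]<hi);q=q[ok]
            if len(q)<15: print(n,t,"few",m.sum(),len(q));continue
            lo2,hi2=np.percentile(q,2,0),np.percentile(q,98,0)
            q2=q[((q>lo2-.01)&(q<hi2+.01)).all(1)]
            c,wh,a=cv2.minAreaRect(q2[:,:2].astype(np.float32)*1000)
            x=q2[:,:2]-q2[:,:2].mean(0);v=np.linalg.svd(x,full_matrices=False)[2][0]
            print(n,t,round(d["confidence"],2),len(q2),np.round(c),np.round(wh),round(a,1),"mean",q2.mean(0).round(4),"pca",round(np.degrees(np.arctan2(v[1],v[0]))%180,1))
    return p,W
E
python3 - <<'E'
from m import *
C=[]
for n in("scene","side"):
    p,W=measure(n);C.append(W.reshape(-1,3))
# raised-plate tops: height map of both
for W,n in zip(C,("scene","side")):
    q=W[(W[:,2]>.104)&(W[:,2]<.1095)&(abs(W[:,0]-.553)<.06)&(abs(W[:,1]+.005)<.035)]
    x=q[:,:2]-q[:,:2].mean(0);v=np.linalg.svd(x,full_matrices=False)[2][0];print(n,"plate top",len(q),q.mean(0).round(4),q.min(0).round(3),q.max(0).round(3),np.degrees(np.arctan2(v[1],v[0]))%180)
E
```

```text
scene rig 0.62 1823 [541.  93.] [103. 340.] 11.6 mean [0.5743 0.0679 0.008 ] pca 103.5
scene carriage 0.85 1181 [546.  47.] [ 73. 130.] 15.1 mean [0.5576 0.0472 0.0618] pca 100.4
scene clamp 0.83 178 [547.  48.] [15. 45.] 14.1 mean [0.5491 0.0478 0.0998] pca 104.1
side rig 0.86 2834 [532.  91.] [104. 339.] 14.0 mean [0.5069 0.0609 0.0081] pca 106.0
side carriage 0.9 1092 [542.  47.] [ 69. 129.] 14.1 mean [0.5292 0.0407 0.062 ] pca 106.5
side clamp 0.97 189 [541.  47.] [16. 44.] 20.6 mean [0.5404 0.0453 0.1   ] pca 106.5
side push_plate 0.97 380 [541.  52.] [ 61. 133.] 13.7 mean [0.5392 0.0501 0.1067] pca 103.8
scene plate top 110 [ 0.5638 -0.0075  0.1069] [ 0.531 -0.016  0.104] [0.589 0.002 0.109] 12.409508881838661
side plate top 153 [ 0.5546 -0.0093  0.1068] [ 0.527 -0.019  0.104] [0.584 0.003 0.109] 13.986972030211035
```

```bash
python3 -m inch '-0.87 0.31 -0.4 0 0 0.56;-0.87 0.31 -0.6 0 0 0.56;-0.87 0.31 -0.6 0 0 0.56;-0.87 0.31 -0.6 0 0 0.56;-0.87 0.31 -0.6 0 0 0.54;0 0 0 0 0 0;0 0 0 0 0 0' 0.45 20
python3 - <<'E'
from h import *
p=arm.grab_frame("wrist");cv2.imwrite("pics/w1.png",p["frame"][:,:,::-1]);print(p["pose"].round(3).tolist(),p["mtx"].tolist());K=p["mtx"]
for t,z in(("clamp_grip",.09),("push_plate",.107)):
  for d in arm.place_of(p,t)[:1]:
    c,r=d["position"];u=np.array([(c*560-K[0,2])/K[0,0],(r*420-K[1,2])/K[1,1]]);th=np.hypot(*u);k=np.sin(th)/th
    v=p["pose"][:3,:3]@np.array([u[0]*k,-u[1]*k,-np.cos(th)]);o=p["pose"][:3,3];print(t,d["confidence"],c*560,r*420,(o+v*(z-o[2])/v[2]).round(4))
E
```

```text
t: 2.88
eef_pos: [0.5453, 0.0467, 0.1432]
ee_rot: [-1.698, 1.57, 0.115]
force: [0.3, -1.1, -1.0]
width: 0.0397
[[-0.971, 0.229, 0.072, 0.565], [-0.24, -0.924, -0.297, -0.033], [-0.001, -0.305, 0.952, 0.302], [0.0, 0.0, 0.0, 1.0]] [[325.19226210127806, 0.0, 282.0386194136287], [0.0, 325.19226210127806, 213.5674990353802], [0.0, 0.0, 1.0]]
clamp_grip 0.62 283.92 236.41799999999998 [0.5434 0.049  0.09  ]
push_plate 0.6 283.696 288.498 [0.5358 0.0804 0.107 ]
```

View pics/w1.png

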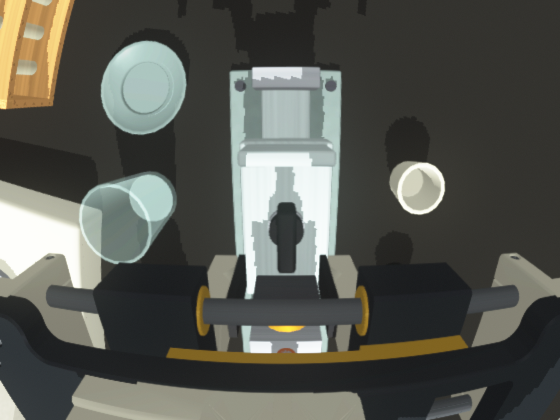

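The wrist view shows the knob bar at (287,237), centred between the fingers and parallel to them. I'll descend and grip it.

```bash
python3 -m inch '-0.05 0.04 -0.6 0 0 0;0 0 -0.6 0 0 0;0 0 -0.6 0 0 0;0 0 -0.5 0 0 0;0 0 0 0 0 0' && python3 -m inch '0 0 0 0 0 0;0 0 0 0 0 0;0 0 0 0 0 0;0 0 0 0 0 0' 0 20
```

```text
t: 3.65
eef_pos: [0.5425, 0.0472, 0.0725]
ee_rot: [1.73, 1.569, -2.74]
force: [0.4, 0.0, -0.1]
width: 0.0394
t: 4.15
eef_pos: [0.5424, 0.0475, 0.0741]
ee_rot: [1.649, 1.57, -2.821]
force: [-5.7, -0.3, 6.4]
width: 0.0246
```

```bash
python3 -m inch '0 0 0 0 0 0;0 0 0 0 0 0;0 0 0 0 0 0' && python3 -c "
from h import *
p=arm.grab_frame('side');cv2.imwrite('pics/s1.png',cv2.resize(p['frame'][130:290,130:340,::-1],None,fx=3,fy=3))
print(arm.get_state()['moment'])"
```

```text
t: 4.53
eef_pos: [0.5424, 0.0475, 0.074]
ee_rot: [1.621, 1.57, -2.848]
force: [-5.9, 0.6, 7.0]
width: 0.024
[-0.06839109  2.00477685 -0.03923096]
```

View pics/s1.png

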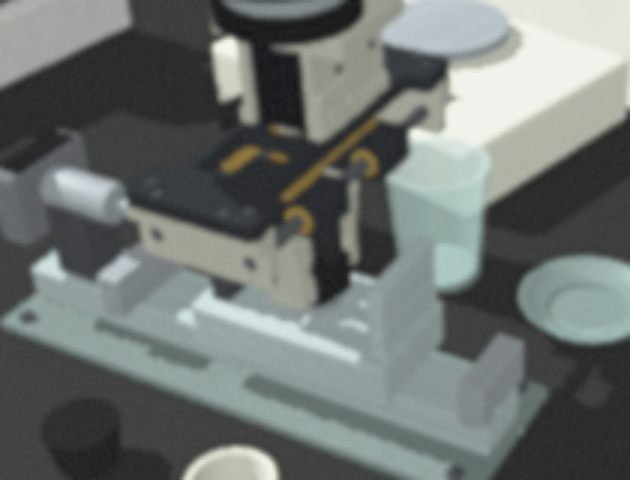

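The fingers stopped at 24 mm. I think the tips met the round collar under the bar, which also shows as a disc in the wrist view. I'll open, raise about 10 mm and grip again.

```bash
python3 -m inch '0 0 0 0 0 0;0 0 0.15 0 0 0;0 0 0.15 0 0 0;0 0 0 0 0 0' 0.45 20 && python3 -m inch '0 0 0 0 0 0;0 0 0 0 0 0;0 0 0 0 0 0;0 0 0 0 0 0;0 0 0 0 0 0;0 0 0 0 0 0' 0 20; python3 -c "
from h import *
print(arm.get_state()['moment'])"
```

```text
t: 5.08
eef_pos: [0.5435, 0.0479, 0.0832]
ee_rot: [-1.448, 1.569, 0.365]
force: [0.3, -0.7, -0.5]
width: 0.0395
t: 5.82
eef_pos: [0.5424, 0.0475, 0.0824]
ee_rot: [1.621, 1.57, -2.849]
force: [-4.6, -0.5, 3.1]
width: 0.0127
[-0.01108618  1.60332456  0.09117536]
```

```bash
python3 -m inch '-0.03 -0.01 0 0 0 1;0 0 0 0 0 1;0 0 0 0 0 1;0 0 0 0 0 1;0 0 0 0 0 1;0 0 0 0 0 1;0 0 0 0 0 1;0 0 0 0 0 1'; python3 -c "
from h import *
s=arm.get_state();print(s['moment'],s['q'])"
```

```text
t: 6.82
eef_pos: [0.5427, 0.0477, 0.0824]
ee_rot: [-2.004, 1.569, 0.51]
force: [0.7, 0.2, -2.6]
width: 0.0129
[ 0.20694565 -0.13575055 -0.09023354] [ 4.47405533e-01  2.86165610e-01 -4.62361035e-01 -1.11584159e-04
 -8.20968129e-01  4.96031557e-01]
```

```bash
python3 -m inch '0 0 0 0 0 1;0 0 0 0 0 1;0 0 0 0 0 1;0 0 0 0 0 1;0 0 0 0 0 1;0 0 0 0 0 1;0 0 0 0 0 1;0 0 0 0 0 1;0 0 0 0 0 0.5;0 0 0 0 0 0'; python3 -c "
from h import *
s=arm.get_state();print(s['moment'],s['q'])"
```

```text
t: 8.07
eef_pos: [0.5429, 0.0478, 0.0824]
ee_rot: [-2.806, 1.569, 0.447]
force: [2.2, 1.0, -6.2]
width: 0.0128
[ 0.33644722 -0.95795427  0.06991524] [ 4.47487275e-01  2.86257150e-01 -4.62212332e-01  8.22492825e-07
 -8.20751870e-01  1.23475748e+00]
```

```bash
python3 -m inch '0 0 0 0 0 0.3;0 0 0 0 0 0' && python3 -m inch '0 0 0 0 0 0;0 0 0 0 0 0;0 0 0.5 0 0 0;0 0 0.8 0 0 0;0 0 0.6 0 0 0.3;0.16 -0.63 0 0 0 0.4;0.16 -0.63 0 0 0 0.4;0.15 -0.62 0 0 0 0.3;0 0 0 0 0 0;0 0 0 0 0 0' 0.4 20
python3 - <<'E'
from m import *
p,W=measure("side");cv2.imwrite('pics/s2.png',cv2.resize(p['frame'][130:290,130:340,::-1],None,fx=3,fy=3))
p=arm.grab_frame("wrist");cv2.imwrite("pics/w2.png",p["frame"][:,:,::-1])
E
```

```text
t: 8.32
eef_pos: [0.5428, 0.0478, 0.0824]
ee_rot: [-2.77, 1.569, 0.509]
force: [5.6, 3.1, -7.9]
width: 0.0123
t: 9.57
eef_pos: [0.5562, -0.0089, 0.1403]
ee_rot: [3.121, 1.57, 0.239]
force: [-0.4, -0.1, 0.4]
width: 0.0352
side rig 0.75 2887 [532.  91.] [102. 340.] 14.1 mean [0.5075 0.0598 0.0081] pca 106.3
side carriage 0.63 1121 [543.  47.] [ 72. 129.] 13.8 mean [0.5304 0.0406 0.062 ] pca 106.4
side clamp 0.95 177 [542.  47.] [45. 14.] 6.8 mean [0.5388 0.0448 0.1   ] pca 3.5
side push_plate 0.9 385 [538.  50.] [ 59. 135.] 17.0 mean [0.5392 0.0495 0.1066] pca 103.9
```

View pics/w2.png

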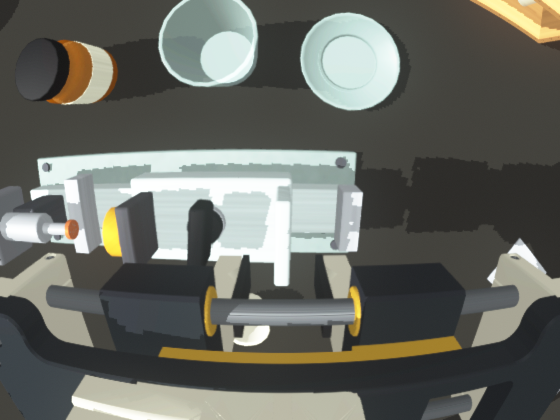

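View pics/s2.png

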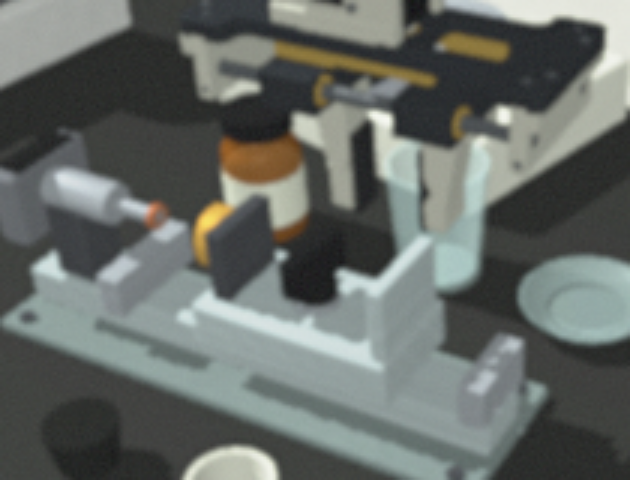

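The knob bar now lies across the rail (about 83° turned) and the carriage hasn't moved. In the wrist view the plate at column 283 sits between the fingers (242 and 318). I'll descend and pinch it.

```bash
python3 -m inch '0 0 -0.7 0 0 0;0 0 -0.7 0 0 0;0 0 -0.6 0 0 0;0 0 0 0 0 0' && python3 -m inch '0 0 0 0 0 0;0 0 0 0 0 0;0 0 0 0 0 0;0 0 0 0 0 0;0 0 0 0 0 0' 0 40; python3 - <<'E'
from h import *
s=arm.get_state();print(s['moment'])
p=arm.grab_frame("side")
for t,z in(("carriage_nose",.05),("stop_face",.05),("sample_face",.088),("probe_tip",.088)):
    for d in arm.place_of(p,t)[:1]: c,r=d["position"];print(t,d["confidence"],at_z(p,c*560,r*420,z).round(3))
E
```

```text
t: 10.38
eef_pos: [0.5552, -0.0091, 0.0783]
ee_rot: [0.027, 1.568, -2.854]
force: [0.0, -0.2, 0.2]
width: 0.0349
t: 11.0
eef_pos: [0.5566, -0.009, 0.0802]
ee_rot: [3.111, 1.57, 0.23]
force: [-0.7, 0.4, 5.0]
width: 0.0097
[ 0.05472407  0.44464273 -0.34801024]
carriage_nose 0.64 [0.529 0.116 0.05 ]
stop_face 0.85 [0.517 0.162 0.05 ]
sample_face 0.84 [0.527 0.113 0.088]
```

```bash
python3 -m inch '-0.06 0.243 0 0 0 0;-0.06 0.243 0 0 0 0;-0.06 0.243 0 0 0 0;-0.06 0.243 0 0 0 0;0 0 0 0 0 0' && python3 -m inch '-0.04 0.162 0 0 0 0;-0.04 0.162 0 0 0 0;0 0 0 0 0 0;0 0 0 0 0 0' ; python3 -m inch '-0.04 0.162 0 0 0 0;0 0 0 0 0 0;0 0 0 0 0 0'
```

```text
t: 11.88
eef_pos: [0.5492, 0.0206, 0.0802]
ee_rot: [3.136, 1.57, 0.255]
force: [-1.7, 0.6, 5.5]
width: 0.0095
t: 12.38
eef_pos: [0.5468, 0.03, 0.0802]
ee_rot: [3.058, 1.57, 0.177]
force: [-0.9, 0.3, 7.1]
width: 0.0097
t: 12.75
eef_pos: [0.5458, 0.0341, 0.0802]
ee_rot: [2.198, 1.57, -0.684]
force: [0.7, -4.1, 6.0]
width: 0.0096
```

```bash
python3 -m inch '-0.04 0.162 0 0 0 0;0 0 0 0 0 0;0 0 0 0 0 0'; python3 -m inch '-0.032 0.13 0 0 0 0;0 0 0 0 0 0;0 0 0 0 0 0'; python3 -m inch '-0.024 0.097 0 0 0 0;0 0 0 0 0 0;0 0 0 0 0 0'; python3 -m inch '-0.016 0.065 0 0 0 0;0 0 0 0 0 0;0 0 0 0 0 0'
```

```text
t: 13.12
eef_pos: [0.5447, 0.0388, 0.0802]
ee_rot: [2.026, 1.57, -0.856]
force: [0.5, -6.5, 5.3]
width: 0.0096
t: 13.5
eef_pos: [0.5438, 0.0424, 0.0802]
ee_rot: [1.855, 1.569, -1.027]
force: [1.0, -8.0, 4.4]
width: 0.0097
t: 13.88
eef_pos: [0.5431, 0.0449, 0.0802]
ee_rot: [1.729, 1.569, -1.153]
force: [4.0, -10.2, 4.3]
width: 0.0096
t: 14.25
eef_pos: [0.543, 0.045, 0.0802]
ee_rot: [1.53, 1.567, -1.351]
force: [8.0, -20.5, 2.1]
width: 0.0097
```

The last 2 mm of command moved the tool only 0.1 mm while the force doubled, so the carriage appears to be home. I'll check with a picture.

```bash
python3 - <<'E'
from m import *
p,W=measure("side");a=cv2.resize(p['frame'][130:290,120:340,::-1],None,fx=3.4,fy=3.4)
for t,z in(("carriage_nose",.05),("stop_face",.05),("sample_face",.088),("probe_tip",.088)):
    for d in arm.place_of(p,t)[:1]: c,r=d["position"];print(t,d["confidence"],at_z(p,c*560,r*420,z).round(3))
cv2.imwrite('pics/s3.png',a)
p=arm.grab_frame("scene");cv2.imwrite('pics/c3.png',cv2.resize(p['frame'][150:330,210:440,::-1],None,fx=3.3,fy=3.3))
s=arm.get_state();print(s['eef_pos'],s['force'],s['width'])
E
```

```text
side rig 0.73 2922 [531.  91.] [101. 339.] 13.9 mean [0.5087 0.0589 0.0081] pca 107.0
side carriage 0.9 949 [528. 101.] [ 69. 130.] 13.7 mean [0.5145 0.0929 0.0621] pca 106.0
side clamp 0.62 180 [529. 101.] [46. 15.] 5.0 mean [0.5271 0.0986 0.0999] pca 6.3
side push_plate 0.9 289 [526. 103.] [ 50. 134.] 11.4 mean [0.5185 0.1164 0.1066] pca 96.4
carriage_nose 0.73 [0.513 0.166 0.05 ]
stop_face 0.81 [0.514 0.169 0.05 ]
sample_face 0.62 [0.512 0.178 0.088]
[0.54303377 0.04499901 0.08022233] [  7.66797385 -20.3357278    1.53556492] 0.009591498208949714
```

View pics/s3.png

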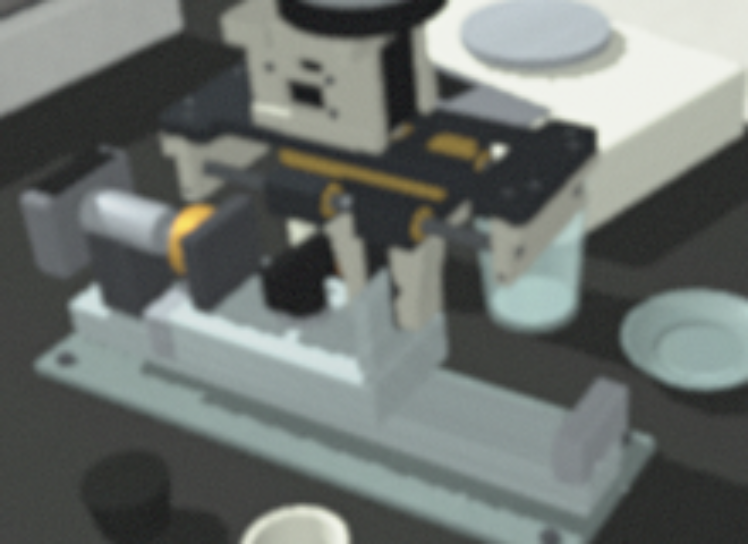

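View pics/c3.png

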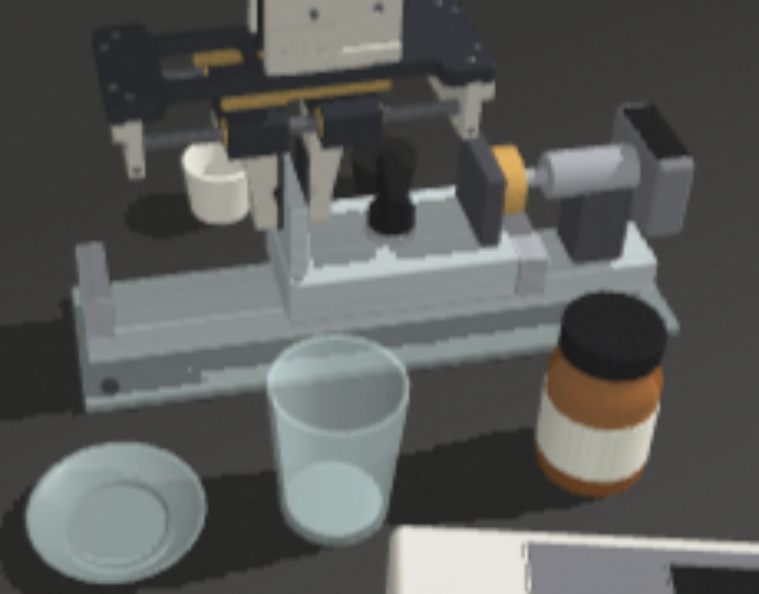

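Both views show the carriage nose flush against the stop block: near (165,320) in the side crop and (520,265) in the scene crop. The disc presses the probe, the knob lies across the rail, and the bystanders are upright. I'm handing in.

```bash
python3 -c "
from station import arm
print(arm.job_done())
s=arm.get_state();print(s['t'],s['eef_pos'],s['force'],s['width'])"
```

```text
the job is handed in; nothing more can be done
None
the job is handed in; nothing more can be done
```

The job is handed in with the carriage home against the stop block, the knob loose, and the arm still holding and pushing. The system gave no verdict.

- **Knob:** I turned it about 83° counter-clockwise, up to its end stop. The carriage had not moved measurably when I checked afterwards. The first grip closed on what looked like the round collar under the bar (24 mm instead of 13 mm), so I regripped about 10 mm higher before turning.
- **Push:** I pinched the push plate with 40 N and moved the carriage about 55 mm. The spring force rose from about 4 N to 10 N, then the carriage stopped dead: the last 2 mm of command moved it only 0.1 mm.
- **Last checks (around 14 s of the 43 s allowed):**
  - The push was about 22 N, against roughly 9.5 N from the spring.
  - Both cameras showed the nose flush with the stop, the probe pressed in, the knob across the rail and the glassware upright.
  - The network's nose and stop points were 3 mm apart, more than the 2 mm allowed. That is within their scatter: they also put the stop about 7 mm from where they had it earlier. I relied on the hard stop in force and the pictures instead.
  - The probe tip was not detected in the final picture, so how far it is pushed in was not measured directly.

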